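Pack the stopper tray and snap the case shut

TASK

Carry the open steel tray of loose glass stoppers level into the sprung wooden carrying case, keeping every stopper in it, and let it go flat on the case floor. Then lay the white cover on the case and press it down, a corner at a time, gently enough that the case's springs are not pushed solid, until all four spring clips have snapped over it and it lies flat on the case. Leave the other things on the bench where they are.

Things in the scene. Friction and masses are not known exactly. Their poses are not given: they have to be found in the camera images.
- stand: Fixed grey slab 210 x 134 x 14 mm, origin at its underside centre, carrying the case on four upright springs. The case sinks straight down under load: nothing up to about 2 N, then 1 mm per 1.8 N, solid stop after 24 mm; it rises again when let go.
- case: Roofless oblong wooden case, 206 x 128 mm, on the stand's springs. Origin: centre of its underside (42 mm above the bench unloaded), x along its length, z up. Floor at z = 10 mm. The cover lies on its end walls: inner faces x = +/-80 mm, tops z = 50 mm. The middle of both long sides is open for fingers.
- case_floor (a point): Centre of the case floor (z = 10 mm in the case). Here the tray stands: 5 mm free at each end, and 5 mm to low strips (6 mm high) beside it at x = +/-48 to 72 mm.
- case_top (a point): Centre of the cover's seat, level with the end walls' tops (z = 50 mm in the case). Wooden guides stand round the seat: inner faces at y = +/-58 mm (14 mm wide, at x = +/-60 mm) and at x = +/-97 mm (36 mm wide, at y = 0), upright to 8 mm above this point, then leaning outward as lead-ins to 25 mm above it.
- tray: Open stainless steel tray, outside 150 x 60 x 36 mm high, walls 3 mm, no handle, about 0.25 kg; origin at the centre of its underside, x along its length, z up. Can be gripped across its 60 mm width at mid-length. It goes in the case lengthwise, either way round.
- cover: White plastic plate 190 x 112 x 5 mm with a grip rib amid its top: 64 mm along x, 16 mm thick (y), z = 5 to 33 mm. Origin: centre of the underside, x along its length. Goes on rib up, lengthwise, either way round. Laid on, it rests askew on the clips' slopes 10 to 20 mm above its seat. Press on the plate near the corners, e.g. x = +/-78, y = +/-44 mm; not on the rib.
- clip0: Steel spring clip 18 mm wide at the case's -x -y corner; origin at x = -95, y = -44 mm, z = 0 of the case. Its slope leads inward going down, from 4 mm outside the cover's edge (z = 78 mm in the case) to a hook 4 mm inside it (z = 57 mm). It yields outward; about 10 to 25 N straight down on that corner of the cover snaps it over the edge.
- clip1: Steel spring clip 18 mm wide at the case's -x +y corner; origin at x = -95, y = +44 mm, z = 0 of the case. Its slope leads inward going down, from 4 mm outside the cover's edge (z = 78 mm in the case) to a hook 4 mm inside it (z = 57 mm). It yields outward; about 10 to 25 N straight down on that corner of the cover snaps it over the edge.
- clip2: Steel spring clip 18 mm wide at the case's +x -y corner; origin at x = +95, y = -44 mm, z = 0 of the case. Its slope leads inward going down, from 4 mm outside the cover's edge (z = 78 mm in the case) to a hook 4 mm inside it (z = 57 mm). It yields outward; about 10 to 25 N straight down on that corner of the cover snaps it over the edge.
- clip3: Steel spring clip 18 mm wide at the case's +x +y corner; origin at x = +95, y = +44 mm, z = 0 of the case. Its slope leads inward going down, from 4 mm outside the cover's edge (z = 78 mm in the case) to a hook 4 mm inside it (z = 57 mm). It yields outward; about 10 to 25 N straight down on that corner of the cover snaps it over the edge.
- cover_corner0 (a point): Point on the underside of the cover near one corner, at x = -86 mm, y = -44 mm of the cover; 50 mm above the case's origin when that clip has snapped home, 54 mm or more while it has not.
- cover_corner1 (a point): Point on the underside of the cover near one corner, at x = -86 mm, y = +44 mm of the cover; 50 mm above the case's origin when that clip has snapped home, 54 mm or more while it has not.
- cover_corner2 (a point): Point on the underside of the cover near one corner, at x = +86 mm, y = -44 mm of the cover; 50 mm above the case's origin when that clip has snapped home, 54 mm or more while it has not.
- cover_corner3 (a point): Point on the underside of the cover near one corner, at x = +86 mm, y = +44 mm of the cover; 50 mm above the case's origin when that clip has snapped home, 54 mm or more while it has not.
- stopper0: Loose glass stopper standing head down in the tray, 30 mm high, head 24 mm across; origin at the centre of the head's flat face. May shift or topple inside the tray.
- stopper1: Loose glass stopper standing head down in the tray, 30 mm high, head 24 mm across; origin at the centre of the head's flat face. May shift or topple inside the tray.
- stopper2: Loose glass stopper standing head down in the tray, 30 mm high, head 24 mm across; origin at the centre of the head's flat face. May shift or topple inside the tray.
- stopper3: Loose glass stopper standing head down in the tray, 30 mm high, head 24 mm across; origin at the centre of the head's flat face. May shift or topple inside the tray.
- spatula: Spatula with a dark wooden handle, 170 mm, lying on the bench; bystander. Origin: on the bench under its middle.
- brush: Brush with a wooden handle, 170 mm, lying on the bench; bystander. Origin: on the bench under its middle.
- amber_bottle: Amber glass bottle, 64 mm across, 130 mm high; bystander. Origin: centre of its underside.
- salt_jar: White jar, 68 mm across, 85 mm high; bystander. Origin: centre of its underside.
- beaker: Glass beaker, 72 mm across, 90 mm high; bystander. Origin: centre of its underside.
- dish: White ceramic dish, 90 mm across, 25 mm high; bystander. Origin: centre of its underside.
Not all that is in view belongs to the job. There is more than one size of the cover; the one meant has the size given above. What is shaped like the tray but purple is not meant.

How it is judged:
On the way, in this order (a step that is already met when the one before it is completed fails the run):
1. the tray is lifted clear of the bench, level, with all four stoppers in it (height (world z) of tray above 0.03 m and angle between tray's own z axis and vertical below 0.3 rad and x of stopper0 in the frame of tray between -0.076 and 0.076 m and y of stopper0 in the frame of tray between -0.031 and 0.031 m and z of stopper0 in the frame of tray between -0.002 and 0.036 m and x of stopper1 in the frame of tray between -0.076 and 0.076 m and y of stopper1 in the frame of tray between -0.031 and 0.031 m and z of stopper1 in the frame of tray between -0.002 and 0.036 m and x of stopper2 in the frame of tray between -0.076 and 0.076 m and y of stopper2 in the frame of tray between -0.031 and 0.031 m and z of stopper2 in the frame of tray between -0.002 and 0.036 m and x of stopper3 in the frame of tray between -0.076 and 0.076 m and y of stopper3 in the frame of tray between -0.031 and 0.031 m and z of stopper3 in the frame of tray between -0.002 and 0.036 m), for 0.2 s.
2. the tray stands flat in the case, let go, with all four stoppers in it (x of tray in the frame of case between -0.015 and 0.015 m and y of tray in the frame of case between -0.012 and 0.012 m and z of tray in the frame of case between 0.006 and 0.014 m and angle between tray's own z axis and vertical below 0.06 rad and x of stopper0 in the frame of tray between -0.076 and 0.076 m and y of stopper0 in the frame of tray between -0.031 and 0.031 m and z of stopper0 in the frame of tray between -0.002 and 0.036 m and x of stopper1 in the frame of tray between -0.076 and 0.076 m and y of stopper1 in the frame of tray between -0.031 and 0.031 m and z of stopper1 in the frame of tray between -0.002 and 0.036 m and x of stopper2 in the frame of tray between -0.076 and 0.076 m and y of stopper2 in the frame of tray between -0.031 and 0.031 m and z of stopper2 in the frame of tray between -0.002 and 0.036 m and x of stopper3 in the frame of tray between -0.076 and 0.076 m and y of stopper3 in the frame of tray between -0.031 and 0.031 m and z of stopper3 in the frame of tray between -0.002 and 0.036 m and contact force between the fingers and tray below 0.1 N), for 0.2 s.
3. all four corners of the cover are snapped home (z of cover_corner0 in the frame of case between 0.046 and 0.0525 m and z of cover_corner1 in the frame of case between 0.046 and 0.0525 m and z of cover_corner2 in the frame of case between 0.046 and 0.0525 m and z of cover_corner3 in the frame of case between 0.046 and 0.0525 m and angle between the x axis of cover and the x axis of case, either way round below 0.08 rad and x of cover in the frame of case between -0.006 and 0.006 m and y of cover in the frame of case between -0.006 and 0.006 m), for 0.2 s.
At the end, for the whole second after the job is handed in: Tray flat on the case floor (centre within 15 mm along, 12 mm across, tilt under 0.06 rad), all four stoppers in it; cover centred within 6 mm, aligned within 0.08 rad, its four corner points 46 to 52.5 mm above the case origin (under the clips); all let go and at rest (all of step 2 and all of step 3 and contact force between the fingers and cover below 0.1 N and linear speed of each of cover, tray below 0.02 m/s); the robot touches nothing.
It fails at once if the tray is tipped by more than 0.35 rad (20 degrees) (angle between tray's own z axis and vertical above 0.35 rad).
It fails at once if a stopper leaves the tray (not (x of stopper0 in the frame of tray between -0.076 and 0.076 m and y of stopper0 in the frame of tray between -0.031 and 0.031 m and z of stopper0 in the frame of tray between -0.002 and 0.036 m and x of stopper1 in the frame of tray between -0.076 and 0.076 m and y of stopper1 in the frame of tray between -0.031 and 0.031 m and z of stopper1 in the frame of tray between -0.002 and 0.036 m and x of stopper2 in the frame of tray between -0.076 and 0.076 m and y of stopper2 in the frame of tray between -0.031 and 0.031 m and z of stopper2 in the frame of tray between -0.002 and 0.036 m and x of stopper3 in the frame of tray between -0.076 and 0.076 m and y of stopper3 in the frame of tray between -0.031 and 0.031 m and z of stopper3 in the frame of tray between -0.002 and 0.036 m)).
It fails at once if the case is pressed down until its springs are solid (origin lower than 18.7 mm, sunk 23.3 of 24 mm) (height (world z) of case below 0.0187 m).
It fails at once if a bystander is moved by more than 50 mm (distance of any of spatula, brush, amber_bottle, salt_jar, beaker, dish from where it was at the start of the episode above 0.05 m).
It also fails if it takes over 72 s, if anything falls off the work surface, if the arm or the gripper's body presses on something with over 40 N, if the wrist force passes 120 N, or if a joint passes its speed limit or range.

ROBOT

A 6-joint arm with a two-finger parallel gripper is mounted at the origin on the work surface. World frame = base frame: x ahead of the robot, y to its left, z up, the work surface at z = 0. Lengths are in m, angles in rad, forces in N, time in s.
With the tool pointing down it reaches from about 0.25 to 0.775 m from the base axis. Payload 4 kg.
Tool frame: the origin (TCP) lies midway between the tips of the shut fingers; the grasp point (between the pads) lies 19 mm behind it; z points along the fingers, y is the line along which they close (so a half turn about z gives the same grasp; the last joint's range is limited). The gripper opens to 94 mm and grips with 3 to 60 N. Pads are 16 mm wide; open, the fingers measure 119 mm over their backs; the gripper's body (75 mm by 177 mm) begins 78 mm behind the grasp point.
Start: joints at [-1.312, 0.087, 1.371, -0, 1.684, -0.103], TCP at [0.195, -0.514, 0.206] pointing down, gripper open.
Joint ranges: [-3.1, 3.1], [-0.76, 2.03], [0.27, 2.55], [-1.08, 4.22], [0.17, 2.65], [-2.57, 2.57]. Speed limits (rad/s): [2.79, 2.79, 3.14, 3.14, 3.14, 3.14].

INTERFACE

Orientations are given as [roll, pitch, yaw] about the fixed x, y, z axes, in that order (R = Rz(yaw) Ry(pitch) Rx(roll)).
In Python, from bench import robot gives the robot as it stands.
- The arm moves only by the tool servo_tool, never from a script. Its argument "moves" is a list of rows, each a list of 5 numbers: the shift along the tool's x, y, z in units of 25 mm (1.0 is 25 mm), then the turn about the tool's z in units of 6 degrees (1.0 is 6 degrees), then the closure, from 0 (fully open) to 1 (shut). In form: [[dx, dy, dz, yaw, gripper], ...]. A call has 1 to 10 rows; each row is the pose to reach, as a shift and turn from the pose commanded when the call began, along the tool's axes at that moment; what a row does not reach only later rows make up. A row lasts 1/12 s, in which the tool goes at most 41.7 mm and 7.16 degrees, less where a joint would pass 70% of its speed; a pose out of reach is approached as far as the arm can. A call with a gripper value outside its range is refused whole. The fingers move at their own pace and stop on an object; the grip force is fixed at half the most. Time passes only in rows, so rows that repeat a pose let the fingers close. It gives the time, the measured TCP pose, the force, the opening and the grip force at its end, in the units of the state.
- robot.get_obs(): the state, without advancing time (a new reading comes with each control period).
- robot.snapshot(name): name is "side" or "top" or "wrist"; returns a dict with "image" (480x640x3 uint8, blue, green, red), "fx", "fy", "cx", "cy" (pixels), "eye" and "orientation" of the camera in the world; the wrist camera has in their place "T_tool_cam" (4x4, takes a point from camera to tool coordinates, whose origin is the TCP and whose axes are the flange's). Camera axes: x right, y down, z forward; pixel columns grow to the right and rows downward; lengths in m; the calibration is good to about 2 mm. A picture is of the moment at which its call begins: read the wrist's pose just before it. There is no depth.
- robot.close_job(): hands the job in; it is judged then, once.
The state is a dict: "time": time; "joint_positions": joint angles; "qvel": joint speeds; "joint_torque": joint torques, N m; "tool_pos": TCP position; "ee_rot": TCP orientation; "wrist_force": force on the tool from outside, world axes, zero at the start; "wrist_torque": the same for the moment, N m; "width": finger opening in m; "finger_force": force on a finger pad.
Only numpy, scipy, OpenCV 4.12 (cv2) and the standard library are available. Lean on these libraries where they do the work, as an engineer would, in place of code of your own. Each camera call takes 0.05 s, during which the arm holds its last target. There are 200 camera calls.

## Working session

There is one attempt and no reset: what is moved stays moved. The work goes in short steps, Python scripts to look and compute and a tool call to move; the robot and the scene stay as the last step left them, time stands still between calls to the robot, and variables do not carry over. Pictures are saved under pics/ and viewed, at most 10 in all, crops included, and the job is handed in when it is done.

Besides the shell and the picture viewer there is one more tool, called after "Emit:" as name(argument=value, ...), one argument or row to a line, values as JSON. servo_tool: Moves the arm, as the interface text tells. Its arguments: {"type":"object","properties":{"moves":{"type":"array"}},"required":["moves"]}

```bash
ls; mkdir -p pics; cat > h.py <<'E'
import numpy as np, cv2
from scipy.spatial.transform import Rotation as R
from bench import robot
def snap(n):
    o=robot.get_obs(); s=robot.snapshot(n); return s,o
E
python3 - <<'E'
from h import *
for n in ("top","side"):
    s,o=snap(n); cv2.imwrite(f"pics/{n}0.png",s["image"]); print({k:v for k,v in s.items() if k!="image"})
print(o)
E
```

```text
pics
{'fx': 439.23313338945474, 'fy': 439.23313338945474, 'cx': 320.8447938842071, 'cy': 240.5067152924481, 'eye': array([ 0.40640758, -0.03771731,  1.05455064]), 'orientation': array([-3.04069438, -0.00784017, -1.58072911])}
{'fx': 473.57803768386515, 'fy': 473.57803768386515, 'cx': 320.120482930285, 'cy': 243.5568164240296, 'eye': array([0.26498196, 0.74576889, 0.89746405]), 'orientation': array([-2.34683988,  0.00996192, -2.85006966])}
{'time': 0.05, 'joint_positions': array([-1.31208862e+00,  8.79174064e-02,  1.37217899e+00,  8.48970193e-06,
        1.68358183e+00, -1.03121309e-01]), 'qvel': array([-0.00054146, -0.00199951, -0.00121797, -0.00097963,  0.00051334,
       -0.00115509]), 'joint_torque': array([ 2.63264163e-03, -3.41539228e+01, -3.03592658e+01,  7.21215410e-02,
        3.05589556e-02, -8.15834687e-05]), 'tool_pos': array([ 0.1945461 , -0.51388875,  0.20436289]), 'ee_rot': array([-3.13951903e+00, -2.23079146e-04,  3.61829732e-01]), 'wrist_force': array([ 0.23987917, -0.04999534, -0.03317419]), 'wrist_torque': array([ 0.04756792, -0.00839983,  0.01970163]), 'finger_force': 0.0, 'width': 0.09374031441121648}
```

View pics/top0.png

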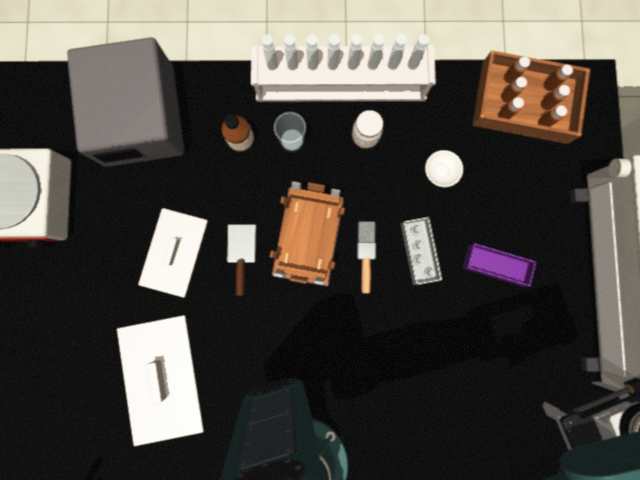

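View pics/side0.png

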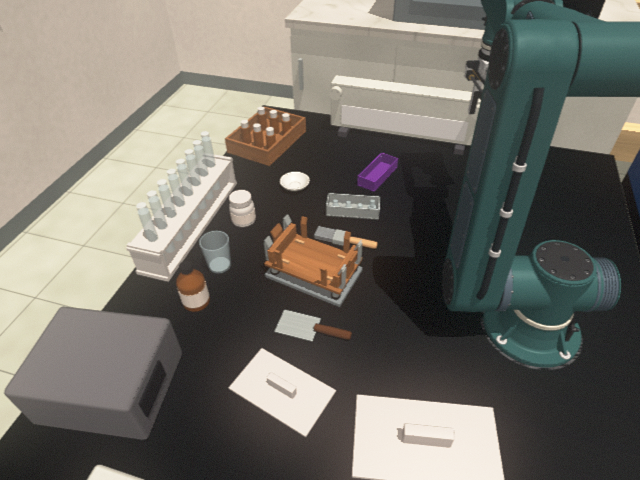

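The top view shows the case at (309,234) and the steel tray with four stoppers at (421,250). The purple one at (501,265) is not meant. There are two white covers, at (173,252) and (160,380). I'll measure all of these, and enlarge the two covers to tell them apart.

```bash
cat >> h.py <<'E'
def ray(s,uv,z,o=None):
    uv=np.atleast_2d(np.asarray(uv,float))
    d=np.c_[(uv[:,0]-s["cx"])/s["fx"],(uv[:,1]-s["cy"])/s["fy"],np.ones(len(uv))]
    if "eye" in s: M=R.from_euler("xyz",s["orientation"]).as_matrix(); e=np.asarray(s["eye"])
    else:
        T=np.asarray(s["T_tool_cam"]); Rt=R.from_euler("xyz",o["ee_rot"]).as_matrix()
        M=Rt@T[:3,:3]; e=o["tool_pos"]+Rt@T[:3,3]
    w=d@M.T
    return (e+w*((z-e[2])/w[:,2])[:,None])[:,:2]
def proj(s,P,o=None):
    P=np.atleast_2d(P)
    if "eye" in s: M=R.from_euler("xyz",s["orientation"]).as_matrix(); e=np.asarray(s["eye"])
    else:
        T=np.asarray(s["T_tool_cam"]); Rt=R.from_euler("xyz",o["ee_rot"]).as_matrix()
        M=Rt@T[:3,:3]; e=o["tool_pos"]+Rt@T[:3,3]
    c=(P-e)@M
    return np.c_[c[:,0]/c[:,2]*s["fx"]+s["cx"],c[:,1]/c[:,2]*s["fy"]+s["cy"]]
def rect(s,mask,z,o=None):
    """largest blob of mask -> metric min-area rect: centre, (long,short) mm, yaw of long axis deg"""
    c,_=cv2.findContours(mask.astype(np.uint8),cv2.RETR_EXTERNAL,cv2.CHAIN_APPROX_NONE)
    c=max(c,key=cv2.contourArea)[:,0]
    w=(ray(s,c,z,o)*1000).astype(np.float32)
    (x,y),(a,b),t=cv2.minAreaRect(w)
    if a<b: a,b,t=b,a,t+90
    return (round(x,1),round(y,1)),(round(a,1),round(b,1)),round((t+90)%180-90,2)
def roi(m,x0,y0,x1,y1):
    k=np.zeros_like(m,bool); k[y0:y1,x0:x1]=m[y0:y1,x0:x1]; return k
E
python3 - <<'E'
from h import *
s,o=snap("top"); im=s["image"]; g=im.min(2).astype(int)
hsv=cv2.cvtColor(im,cv2.COLOR_BGR2HSV)
print("cov1",rect(s,roi(g>120,130,200,212,305),.005))
print("cov2",rect(s,roi(g>120,100,310,215,450),.005))
print("tray",rect(s,roi(g>50,396,210,448,292),.036))
br=(hsv[...,1]>100)&(im[...,2]>60)&(hsv[...,0]<20)
for z in (.1,): print("case",rect(s,roi(br,262,175,352,295),z))
crop=np.hstack([cv2.resize(im[195:455,95:225],(400,600)),cv2.resize(im[170:300,260:350],(400,600))])
cv2.imwrite("pics/crop1.png",crop[:600,:800])
E
```

```text
cov1 ((488.4, 307.3), (192.5, 115.3), -15.65)
cov2 ((192.2, 331.4), (271.2, 162.0), 10.35)
tray ((484.2, -279.9), (153.6, 71.2), 9.85)
case ((522.1, -16.0), (222.6, 143.8), -11.0)
```

View pics/crop1.png

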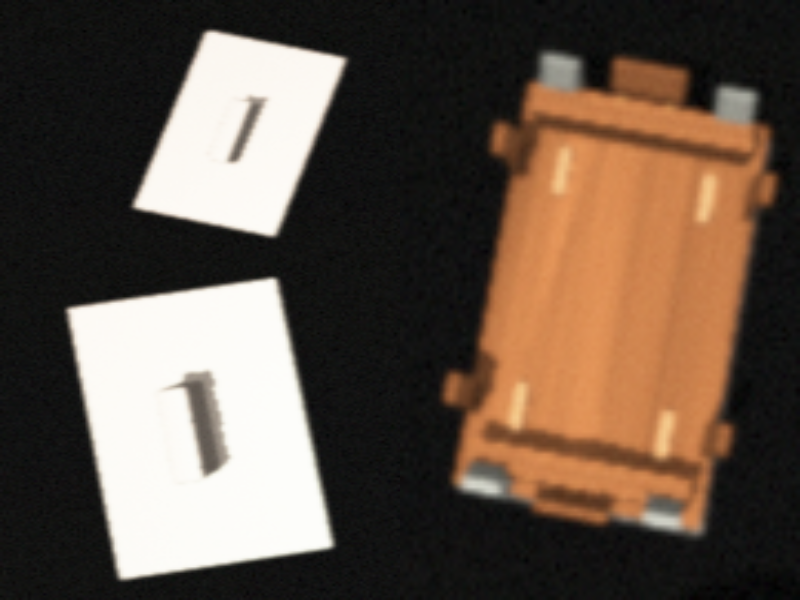

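Cover candidates are the plate at px (173,252), measuring 192x115 mm, and the one at (160,380), measuring 271x162 mm. The first fits 190x112 and the crop confirms it: it has a rib and is clearly the smaller. The tray is the grey one at (421,250). I'm moving above it for a close look.

```bash
cat >> h.py <<'E'
def need(x,y,z,yawdeg):
    "units of a servo move from the present pose to TCP (m) and yaw"
    o=robot.get_obs(); M=R.from_euler("xyz",o["ee_rot"]).as_matrix()
    d=M.T@(np.array([x,y,z])-o["tool_pos"])/.025
    t=(np.degrees(o["ee_rot"][2])-yawdeg+180)%360-180
    print("need",np.round(d,2),"turn",round(t/6,2),"| at",np.round(o["tool_pos"],4),np.round(np.degrees(o["ee_rot"]),2),"F",np.round(o["wrist_force"],1),"w",round(o["width"],4),"ff",round(o["finger_force"],1),"t",round(o["time"],2))
E
python3 -c "
from h import *
need(.484,-.280,.204,9.85)"
```

```text
need [14.14 -4.66  0.03] turn 1.81 | at [ 0.1946 -0.514   0.2046] [-1.799e+02 -1.000e-02  2.073e+01] F [ 0.5  0.8 -0.1] w 0.0937 ff 0.0 t 0.15
```

Emit:
servo_tool(
  moves=[
    [14.1,-4.6,0,1.8,0],
    [14.1,-4.6,0,1.8,0],
    [14.1,-4.6,0,1.8,0],
    [14.1,-4.6,0,1.8,0],
    [14.1,-4.6,0,1.8,0],
    [14.1,-4.6,0,1.8,0],
    [14.1,-4.6,0,1.8,0],
    [14.1,-4.6,0,1.8,0],
    [14.1,-4.6,0,1.8,0],
    [14.1,-4.6,0,1.8,0],
  ],
)

```text
time: 0.98
tool_pos: [0.488, -0.2768, 0.2046]
ee_rot: [-3.139, -0.002, 0.182]
wrist_force: [-0.7, -0.3, 1.0]
width: 0.094
finger_force: 0.0
```

Emit:
servo_tool(
  moves=[
    [0,0,0,0,0],
    [0,0,0,0,0],
  ],
)

```text
time: 1.15
tool_pos: [0.4833, -0.2821, 0.205]
ee_rot: [-3.141, 0.001, 0.174]
wrist_force: [0.0, -0.2, -0.3]
width: 0.094
finger_force: 0.0
```

```bash
python3 - <<'E'
from h import *
s,o=snap("wrist"); im=s["image"]; cv2.imwrite("pics/w1.png",im); print(np.round(s["T_tool_cam"],3),o["tool_pos"],o["ee_rot"])
t=robot.snapshot("top")["image"]; cv2.imwrite("pics/t1.png",t)
E
```

```text
[[ 0.    -0.959 -0.283  0.083]
 [ 1.     0.    -0.     0.   ]
 [ 0.    -0.283  0.959 -0.18 ]
 [ 0.     0.     0.     1.   ]] [ 0.48330271 -0.28211473  0.20500948] [-3.14145390e+00  1.23616933e-03  1.73790186e-01]
```

View pics/w1.png

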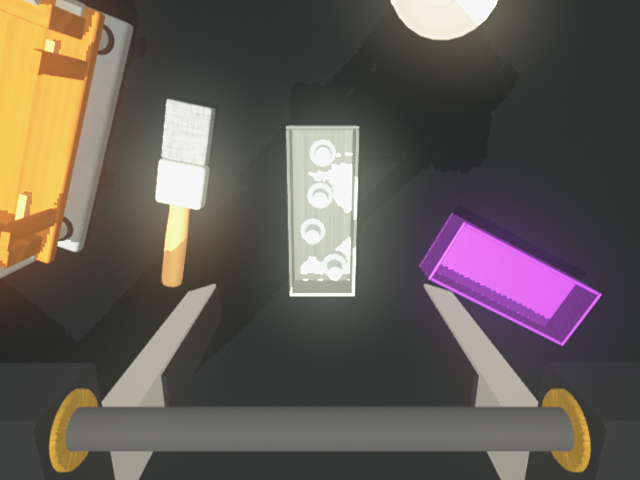

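The wrist view shows the tray's rim corners at about (286,126), (358,126), (290,296) and (355,296). All four stoppers are standing, and the brush is to the left at (185,190), clear of the tray.

```bash
python3 - <<'E'
from h import *
s,o=snap("wrist"); im=s["image"]
c=ray(s,[(286,126),(358,126),(290,296),(355,296)],.036,o)*1000
print(c.round(1), np.linalg.norm(c[0]-c[1]),np.linalg.norm(c[0]-c[2]),np.linalg.norm(c[2]-c[3]))
d=(c[0]+c[1]-c[2]-c[3])/2; m=c.mean(0); yaw=np.degrees(np.arctan2(d[1],d[0])); print(m,yaw)
hi=(im.min(2)>60); print(rect(s,roi(hi,278,115,370,305),.036,o))
need(*m/1000,.008,yaw)
E
```

```text
[[ 554.7 -243.3]
 [ 564.7 -301. ]
 [ 407.  -269.2]
 [ 417.2 -327.8]] 58.54512466403221 149.97017289873224 59.54509511545816
[ 485.91578469 -285.33605167] 10.104139732718417
((486.4, -286.6), (166.5, 83.9), 9.83)
need [0.12 0.1  7.9 ] turn -0.05 | at [ 0.4826 -0.2832  0.2055] [1.7999e+02 2.0000e-02 9.8000e+00] F [-1.3  0.3  0.3] w 0.094 ff 0.0 t 1.3
```

Emit:
servo_tool(
  moves=[
    [0.1,0.1,1.6,0,0],
    [0.1,0.1,3.2,0,0],
    [0.1,0.1,4.8,0,0],
    [0.1,0.1,6.2,0,0],
    [0.1,0.1,7.2,0,0],
    [0.1,0.1,7.7,0,0],
    [0.1,0.1,7.9,0,0],
    [0.1,0.1,7.9,0,0],
    [0.1,0.1,7.9,0,0.3],
    [0.1,0.1,7.9,0,0.3],
  ],
)

```text
time: 2.13
tool_pos: [0.4881, -0.2855, 0.0106]
ee_rot: [3.138, -0.003, 0.173]
wrist_force: [0.4, -0.3, 0.2]
width: 0.0839
finger_force: 0.0
```

Emit:
servo_tool(
  moves=[
    [0,0,0,0,0.5],
    [0,0,0,0,0.6],
    [0,0,0,0,0.6],
    [0,0,0,0,0.6],
    [0,0,0,0,0.6],
    [0,0,0,0,0.6],
  ],
)

```text
time: 2.63
tool_pos: [0.4869, -0.2841, 0.0088]
ee_rot: [3.141, -0.001, 0.173]
wrist_force: [-0.4, 0.7, 4.4]
width: 0.0598
finger_force: 30.0
```

Emit:
servo_tool(
  moves=[
    [0,0,-0.1,0,0.6],
    [0,0,-0.4,0,0.6],
    [0,0,-0.9,0,0.6],
    [0,0,-1.6,0,0.6],
    [0,0,-2.4,0,0.6],
    [0,0,-3.3,0,0.6],
    [0,0,-4.3,0,0.6],
    [0,0,-5.3,0,0.6],
    [0,0,-6.2,0,0.6],
    [0,0,-6.8,0,0.6],
  ],
)

```text
time: 3.47
tool_pos: [0.4872, -0.2847, 0.1818]
ee_rot: [3.138, -0.003, 0.173]
wrist_force: [0.3, 0.0, -3.6]
width: 0.0596
finger_force: 30.0
```

Emit:
servo_tool(
  moves=[
    [0,0,-0.4,0,0.6],
    [0,0,-0.5,0,0.6],
    [0,0,-0.5,0,0.6],
  ],
)

```text
time: 3.72
tool_pos: [0.4867, -0.2843, 0.1912]
ee_rot: [3.141, -0.001, 0.173]
wrist_force: [0.3, -0.2, -3.0]
width: 0.0595
finger_force: 30.0
```

```bash
python3 - <<'E'
from h import *
s,o=snap("wrist"); cv2.imwrite("pics/w2.png",s["image"])
s,o=snap("top");im=s["image"]
cv2.imwrite("pics/c2.png",np.hstack([cv2.resize(cv2.imread("pics/w2.png"),(400,300)),cv2.resize(im[160:300,250:360],(400,509))[:300]]))
need(.521,-.016,.2,-11)
E
```

```text
need [  3.23 -10.31  -0.43] turn 3.49 | at [ 0.4859 -0.2837  0.1891] [-1.799e+02  1.000e-01  9.930e+00] F [ 0.1  0.2 -3.7] w 0.0597 ff 30.0 t 3.82
```

View pics/w2.png

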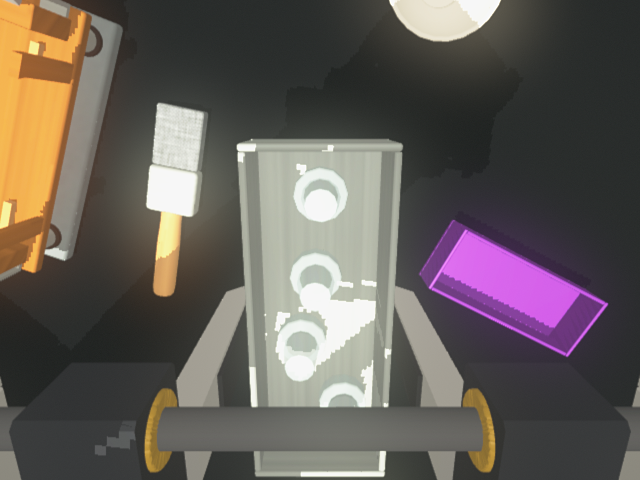

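The tray hangs level and centred in the grip, with all four stoppers in it. Next I'll move beside the case so the wrist camera sees the whole case to the left of the tray.

```bash
python3 -c "
from h import *
need(.498,-.134,.2,-11)"
```

```text
need [ 1.51 -5.82 -0.43] turn 3.49 | at [ 0.4859 -0.2837  0.1891] [-1.799e+02  1.000e-01  9.930e+00] F [ 0.1  0.2 -3.7] w 0.0597 ff 30.0 t 3.82
```

Emit:
servo_tool(
  moves=[
    [0.0,-0.1,0,0.1,0.6],
    [0.1,-0.4,-0.1,0.3,0.6],
    [0.2,-0.9,-0.1,0.6,0.6],
    [0.4,-1.6,-0.2,1.0,0.6],
    [0.6,-2.4,-0.2,1.5,0.6],
    [0.8,-3.2,-0.3,2.0,0.6],
    [1.0,-4.0,-0.3,2.5,0.6],
    [1.2,-4.7,-0.4,2.9,0.6],
    [1.4,-5.3,-0.4,3.2,0.6],
    [1.5,-5.6,-0.4,3.4,0.6],
  ],
)

```text
time: 4.65
tool_pos: [0.4989, -0.1374, 0.1994]
ee_rot: [-3.14, 0.002, -0.183]
wrist_force: [0.1, 0.6, -3.0]
width: 0.06
finger_force: 30.0
```

Emit:
servo_tool(
  moves=[
    [0,-0.15,0,0.1,0.6],
    [0,-0.2,0,0.1,0.6],
    [0,-0.2,0,0.1,0.6],
    [0,-0.2,0,0.1,0.6],
  ],
)

```text
time: 4.98
tool_pos: [0.5, -0.1353, 0.2]
ee_rot: [3.141, 0.001, -0.194]
wrist_force: [-0.6, -1.2, -2.4]
width: 0.0599
finger_force: 30.0
```

```bash
python3 - <<'E'
from h import *
s,o=snap("wrist"); cv2.imwrite("pics/w3.png",s["image"]); import pickle; pickle.dump((s,o),open("w3.pkl","wb"))
need(.521,-.016,.2,-11)
E
```

```text
need [-0.1  -4.85  0.  ] turn -0.02 | at [ 0.5001 -0.1354  0.2001] [ 1.7998e+02  3.0000e-02 -1.1110e+01] F [-0.8 -0.4 -3.6] w 0.0601 ff 30.0 t 5.03
```

View pics/w3.png

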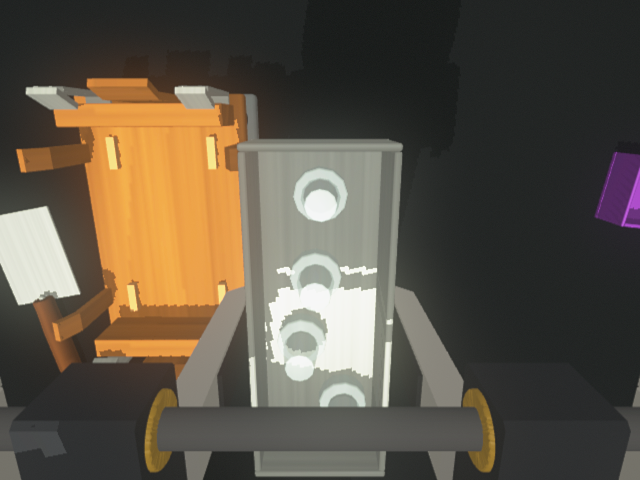

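The wrist view shows the four cream strips at (112,153), (212,152), (133,297) and (223,293), along with the end walls, guides and clips. I'll take the case pose from the strips in both views.

```bash
python3 - <<'E'
from h import *
import pickle
sw,ow=pickle.load(open("w3.pkl","rb")); st=robot.snapshot("top"); ot=None
def blobs(s,o,box,thr):
    im=s["image"].astype(int); x0,y0,x1,y1=box
    m=roi((im[...,0]>thr[0])&(im[...,2]>thr[1])&(im[...,0]<im[...,2]-20),*box).astype(np.uint8)
    n,l,st_,c=cv2.connectedComponentsWithStats(m)
    k=[i for i in range(1,n) if st_[i,4]>=thr[2]]
    for i in k: 
        print(st_[i],c[i].round(1),(ray(s,c[i],.056,o)*1000).round(1))
    return
print("wrist");blobs(sw,ow,(90,125,236,320),(110,200,60))
print("top");blobs(st,None,(275,190,345,285),(100,160,4))
E
```

```text
wrist
[106 137  12  32 243] [111.  152.6] [[588.2  10. ]]
[206 137  10  32 247] [210.7 152.6] [[573.5 -65.1]]
[127 285  10  26 171] [131.7 296.8] [[470.2  32.7]]
[218 285   8  20 106] [220.9 292.3] [[459.6 -42.7]]
top
[331 195   6   2   6] [333.5 195.8] [[610.8 -76.8]]
[294 202   5  10  38] [296.1 206.6] [[586.4   9.7]]
[284 253   5  10  34] [286.  257.4] [[469.5  33.1]]
[317 259   5  10  34] [319.2 263.4] [[455.1 -42.3]]
[314 281   2   2   4] [314.5 281.5] [[414.3 -31.3]]
```

```bash
python3 - <<'E'
from h import *
import pickle
s,o=pickle.load(open("w3.pkl","rb"))
c=ray(s,[(238,142),(402,142),(255,475),(385,475)],o["tool_pos"][2]+.028,o)*1000
M=R.from_euler("xyz",o["ee_rot"]).as_matrix()[:2,:2]
print(((c.mean(0)-o["tool_pos"][:2]*1000)@M).round(1),np.linalg.norm(c[0]-c[1]),np.linalg.norm(c[0]-c[2]))
need(.522,-.016,.2,-11)
need(.522,-.016,.061,-11)
E
```

```text
[0.8 0.6] 58.55344682504212 148.8599035547513
need [-0.06 -4.86  0.01] turn -0.02 | at [ 0.5001 -0.1355  0.2002] [ 1.7999e+02  2.0000e-02 -1.1120e+01] F [ 0.   0.4 -2.2] w 0.0596 ff 30.0 t 5.08
need [-0.06 -4.86  5.57] turn -0.02 | at [ 0.5001 -0.1355  0.2002] [ 1.7999e+02  2.0000e-02 -1.1120e+01] F [ 0.   0.4 -2.2] w 0.0596 ff 30.0 t 5.08
```

Centred within 1 mm, so I'll go over the case and then down.

Emit:
servo_tool(
  moves=[
    [0,-0.1,0,0,0.6],
    [0,-0.4,0,0,0.6],
    [0,-0.9,0,0,0.6],
    [0,-1.6,0,0,0.6],
    [0,-2.4,0,0,0.6],
    [0,-3.2,0,0,0.6],
    [-0.1,-3.9,0,0,0.6],
    [-0.1,-4.4,0,0,0.6],
    [-0.1,-4.7,0,0,0.6],
    [-0.1,-4.85,0,0,0.6],
  ],
)

```text
time: 5.92
tool_pos: [0.5213, -0.014, 0.2005]
ee_rot: [-3.142, -0.0, -0.192]
wrist_force: [-0.7, -0.3, -2.6]
width: 0.0595
finger_force: 30.0
```

Emit:
servo_tool(
  moves=[
    [0,0,0,0,0.6],
    [0,0,0,0,0.6],
    [0,0,0,0,0.6],
    [0,0,0,0,0.6],
  ],
)

```text
time: 6.25
tool_pos: [0.521, -0.0161, 0.2004]
ee_rot: [3.141, 0.0, -0.194]
wrist_force: [-0.2, -0.4, -3.2]
width: 0.0594
finger_force: 30.0
```

```bash
python3 -c "
from h import *
need(.5217,-.0162,.061,-11)"
```

```text
need [ 0.03 -0.    5.58] turn -0.02 | at [ 0.521  -0.0161  0.2004] [179.98   0.   -11.14] F [-0.2 -0.4 -3.2] w 0.0594 ff 30.0 t 6.25
```

Emit:
servo_tool(
  moves=[
    [0,0,0.2,0,0.6],
    [0,0,0.6,0,0.6],
    [0,0,1.2,0,0.6],
    [0,0,1.9,0,0.6],
    [0,0,2.7,0,0.6],
    [0,0,3.5,0,0.6],
    [0,0,4.2,0,0.6],
    [0,0,4.8,0,0.6],
    [0,0,5.1,0,0.6],
    [0,0,5.2,0,0.6],
  ],
)

```text
time: 7.08
tool_pos: [0.5193, -0.0154, 0.0678]
ee_rot: [3.141, 0.005, -0.194]
wrist_force: [0.0, 0.9, -3.5]
width: 0.0598
finger_force: 30.0
```

Emit:
servo_tool(
  moves=[
    [0,0,0.1,0,0.6],
    [0,0,0.2,0,0.6],
    [0,0,0.3,0,0.6],
    [0,0,0.35,0,0.6],
    [0,0,0.4,0,0.6],
    [0,0,0.45,0,0.6],
    [0,0,0.45,0,0.6],
    [0,0,0.45,0,0.6],
  ],
)

```text
time: 7.75
tool_pos: [0.5215, -0.0154, 0.0601]
ee_rot: [3.142, -0.001, -0.193]
wrist_force: [-0.9, 0.2, 1.0]
width: 0.0598
finger_force: 30.0
```

Emit:
servo_tool(
  moves=[
    [0,0,0,0,0.35],
    [0,0,0,0,0.28],
    [0,0,0,0,0.2],
    [0,0,0,0,0.15],
    [0,0,0,0,0.15],
    [0,0,0,0,0.15],
  ],
)

```text
time: 8.25
tool_pos: [0.5211, -0.0154, 0.0592]
ee_rot: [3.142, -0.0, -0.193]
wrist_force: [-0.4, 0.0, 0.4]
width: 0.0797
finger_force: 0.0
```

Emit:
servo_tool(
  moves=[
    [0,0,-0.2,0,0.15],
    [0,0,-0.8,0,0.15],
    [0,0,-2.0,0,0.15],
    [0,0,-3.5,0,0.15],
    [0,0,-5.0,0,0.15],
    [0,0,-5.6,0,0.15],
    [0,0,-5.6,0,0.15],
    [0,0,-5.6,0,0.15],
  ],
)

```text
time: 8.92
tool_pos: [0.5215, -0.0154, 0.2001]
ee_rot: [-3.142, -0.002, -0.193]
wrist_force: [-0.4, -1.1, -0.3]
width: 0.0798
finger_force: 0.0
```

```bash
python3 - <<'E'
from h import *
s,o=snap("wrist"); cv2.imwrite("pics/w4.png",s["image"]); import pickle; pickle.dump((s,o),open("w4.pkl","wb"))
need(.488,.307,.2,-15.65)
E
```

```text
need [ -3.75 -12.4   -0.07] turn 0.76 | at [ 0.5206 -0.0153  0.1981] [ 1.7999e+02  9.0000e-02 -1.1070e+01] F [-0.5 -0.8 -0.6] w 0.08 ff 0.0 t 8.97
```

View pics/w4.png

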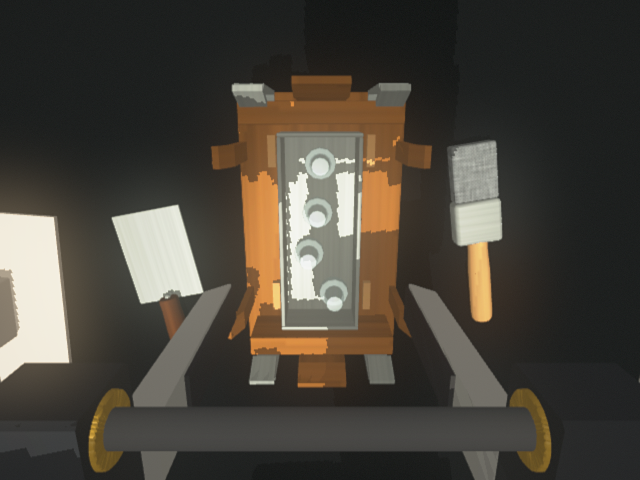

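The tray stands in the case between the strips with all four stoppers upright, at about (276–362, 133–328). Next is the cover.

Emit:
servo_tool(
  moves=[
    [-0.4,-1.5,0,0.1,0.1],
    [-0.8,-2.8,0,0.2,0],
    [-1.2,-4.2,0,0.3,0],
    [-1.6,-5.6,0,0.4,0],
    [-2.1,-7,0,0.5,0],
    [-2.5,-8.4,0,0.6,0],
    [-3.0,-9.8,0,0.7,0],
    [-3.4,-11.2,0,0.75,0],
    [-3.7,-12.1,0,0.75,0],
    [-3.75,-12.4,0,0.75,0],
  ],
)

```text
time: 9.8
tool_pos: [0.4861, 0.3097, 0.1955]
ee_rot: [3.138, 0.005, -0.267]
wrist_force: [0.2, -0.0, -0.1]
width: 0.0938
finger_force: 0.0
```

Emit:
servo_tool(
  moves=[
    [0,0,0,0,0],
    [0,0,0,0,0],
    [0,0,0,0,0],
  ],
)

```text
time: 10.05
tool_pos: [0.4886, 0.3053, 0.1981]
ee_rot: [3.139, 0.001, -0.273]
wrist_force: [0.2, -0.5, -0.1]
width: 0.0939
finger_force: 0.0
```

```bash
python3 - <<'E'
from h import *
s,o=snap("wrist"); im=s["image"]; cv2.imwrite("pics/w5.png",im)
c,_=cv2.findContours((im.min(2)>130).astype(np.uint8),cv2.RETR_EXTERNAL,cv2.CHAIN_APPROX_NONE)
for k in c:
    if cv2.contourArea(k)>3000: print(cv2.boundingRect(k))
need(.488,.307,.02,-15.65)
E
```

```text
(250, 346, 167, 61)
(254, 146, 126, 162)
need [-0.05 -0.07  7.14] turn -0.01 | at [0.4888 0.3052 0.1986] [ 1.7992e+02  3.0000e-02 -1.5690e+01] F [-0.3 -1.2  0.4] w 0.0939 ff 0.0 t 10.1
```

View pics/w5.png

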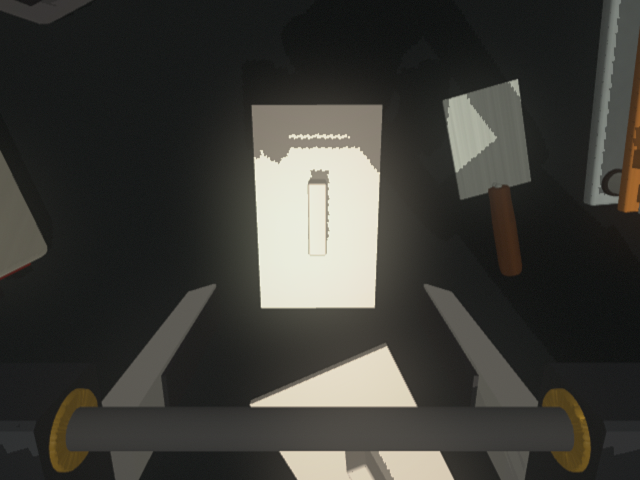

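The cover's plate corners are at (251,105), (383,104), (261,307) and (375,307), with the rib at (317,217).

```bash
python3 - <<'E'
from h import *
s,o=snap("wrist")
c=ray(s,[(251,105),(383,104),(261,307),(375,307)],.005,o)*1000
d=(c[0]+c[1]-c[2]-c[3])/2; m=c.mean(0); yaw=np.degrees(np.arctan2(d[1],d[0])); print(m,yaw,np.linalg.norm(d),np.linalg.norm(c[0]-c[1]))
r=ray(s,[(309,182),(327,182),(326.5,255),(309,255)],.033,o)*1000; print("rib",r.mean(0),np.linalg.norm(r[0]-r[1]),np.linalg.norm(r[1]-r[2]))
need(*m/1000,.010,yaw)
E
```

```text
[489.48095509 306.22862745] -15.477554010089143 189.93008066557948 113.18896062798434
rib [489.82980652 305.74233134] 15.035583493434276 64.19550329478395
need [ 0.01 -0.05  7.56] turn -0.04 | at [0.4889 0.3053 0.1989] [ 1.7996e+02  1.0000e-02 -1.5690e+01] F [-0.   0.4  0.2] w 0.0942 ff 0.0 t 10.15
```

Emit:
servo_tool(
  moves=[
    [0,0,1.6,0,0.2],
    [0,0,3.2,0,0.3],
    [0,0,4.8,0,0.4],
    [0,0,6.0,0,0.5],
    [0,0,6.9,0,0.5],
    [0,0,7.4,0,0.5],
    [0,0,7.55,0,0.5],
    [0,0,7.55,0,0.6],
    [0,0,7.55,0,0.8],
    [0,0,7.55,0,0.95],
  ],
)

```text
time: 10.98
tool_pos: [0.4904, 0.3075, 0.0129]
ee_rot: [-3.139, -0.003, -0.272]
wrist_force: [-0.2, -0.4, 0.2]
width: 0.0308
finger_force: 0.0
```

Emit:
servo_tool(
  moves=[
    [0,0,0,0,0.95],
    [0,0,0,0,0.95],
    [0,0,0,0,0.95],
    [0,0,0,0,0.95],
  ],
)

```text
time: 11.32
tool_pos: [0.4895, 0.3072, 0.012]
ee_rot: [-3.14, -0.002, -0.272]
wrist_force: [-0.6, -0.6, 4.5]
width: 0.0158
finger_force: 30.0
```

Emit:
servo_tool(
  moves=[
    [0,0,-0.3,0,0.95],
    [0,0,-0.9,0,0.95],
    [0,0,-1.8,0,0.95],
    [0,0,-3,0,0.95],
    [0,0,-4.2,0,0.95],
    [0,0,-5.4,0,0.95],
    [0,0,-6.6,0,0.95],
    [0,0,-7.4,0,0.95],
    [0,0,-7.6,0,0.95],
    [0,0,-7.6,0,0.95],
  ],
)

```text
time: 12.15
tool_pos: [0.4892, 0.3073, 0.2022]
ee_rot: [-3.139, -0.003, -0.272]
wrist_force: [-0.1, -0.2, -1.7]
width: 0.0159
finger_force: 30.0
```

```bash
python3 - <<'E'
from h import *
s,o=snap("wrist"); im=s["image"]; cv2.imwrite("pics/w6.png",im)
need(.5217,-.0162,.2,-11)
E
```

```text
need [ 4.75 12.09 -0.  ] turn -0.76 | at [0.4884 0.3068 0.1999] [ 1.7998e+02  2.0000e-02 -1.5570e+01] F [-0.3  0.3 -1. ] w 0.0156 ff 30.0 t 12.2
```

View pics/w6.png

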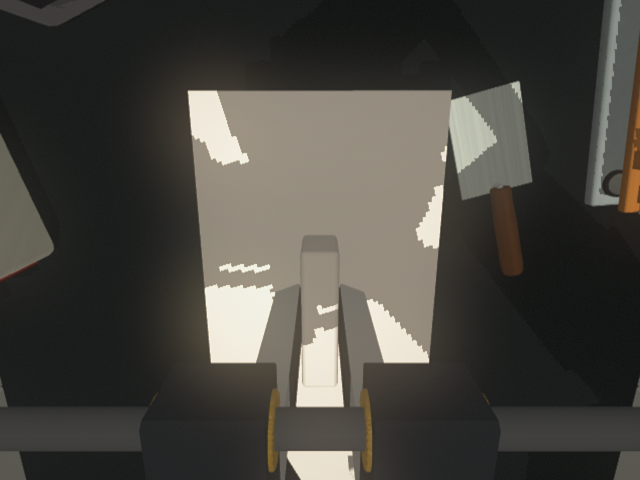

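```bash
python3 - <<'E'
from h import *
s,o=snap("wrist")
c=ray(s,[(188,91),(451,91)],o["tool_pos"][2]-.007,o); M=R.from_euler("xyz",o["ee_rot"]).as_matrix()[:2,:2]
print(((c-o["tool_pos"][:2])@M*1000).round(1))
need(.5217,-.0162,.2,-11)
E
```

```text
[[ 94.6 -55.5]
 [ 94.6  56.3]]
need [ 4.77 12.07 -0.05] turn -0.76 | at [0.4878 0.3065 0.1984] [ 1.7987e+02  1.4000e-01 -1.5570e+01] F [-0.1 -0.5 -2.1] w 0.0157 ff 30.0 t 12.25
```

Emit:
servo_tool(
  moves=[
    [0.1,0.3,0,0,0.95],
    [0.3,0.9,0,-0.1,0.95],
    [0.7,1.8,0,-0.1,0.95],
    [1.1,3,0,-0.2,0.95],
    [1.7,4.4,0,-0.3,0.95],
    [2.3,5.9,0,-0.4,0.95],
    [2.9,7.4,0,-0.5,0.95],
    [3.5,8.8,0,-0.6,0.95],
    [4.0,10.1,0,-0.7,0.95],
    [4.4,11.1,0,-0.75,0.95],
  ],
)

```text
time: 13.08
tool_pos: [0.5187, 0.0068, 0.1981]
ee_rot: [3.14, 0.004, -0.195]
wrist_force: [0.6, -0.6, -1.0]
width: 0.0158
finger_force: 30.0
```

Emit:
servo_tool(
  moves=[
    [0.2,0.6,0,0,0.95],
    [0.3,0.85,0,0,0.95],
    [0.35,0.95,0,0,0.95],
    [0.35,0.95,0,0,0.95],
    [0.35,0.95,0,0,0.95],
    [0.35,0.95,0,0,0.95],
  ],
)

```text
time: 13.58
tool_pos: [0.5239, -0.0137, 0.2002]
ee_rot: [-3.141, 0.001, -0.191]
wrist_force: [0.2, -0.2, -1.7]
width: 0.0155
finger_force: 30.0
```

```bash
python3 - <<'E'
from h import *
need(.5217,-.0162,.12,-11)
E
```

```text
need [-0.07  0.11  3.21] turn 0.0 | at [ 0.5239 -0.0137  0.2002] [-1.7998e+02  4.0000e-02 -1.0970e+01] F [ 0.2 -0.2 -1.7] w 0.0155 ff 30.0 t 13.58
```

Emit:
servo_tool(
  moves=[
    [-0.05,0.1,0.2,0,0.95],
    [-0.05,0.1,0.6,0,0.95],
    [-0.05,0.1,1.1,0,0.95],
    [-0.05,0.1,1.7,0,0.95],
    [-0.05,0.1,2.2,0,0.95],
    [-0.05,0.1,2.5,0,0.95],
    [-0.05,0.1,2.7,0,0.95],
    [-0.05,0.1,2.8,0,0.95],
    [-0.05,0.1,2.9,0,0.95],
    [-0.05,0.1,2.9,0,0.95],
  ],
)

```text
time: 14.42
tool_pos: [0.5225, -0.0172, 0.128]
ee_rot: [3.142, -0.0, -0.193]
wrist_force: [-0.3, 0.2, -1.6]
width: 0.016
finger_force: 30.0
```

```bash
python3 - <<'E'
from h import *
need(.5217,-.0162,.118,-11)
E
```

```text
need [-0.04 -0.03  0.4 ] turn -0.01 | at [ 0.5225 -0.0172  0.128 ] [ 1.800e+02 -2.000e-02 -1.107e+01] F [-0.3  0.2 -1.6] w 0.016 ff 30.0 t 14.42
```

Emit:
servo_tool(
  moves=[
    [-0.04,-0.03,0.1,0,0.95],
    [-0.04,-0.03,0.2,0,0.95],
    [-0.04,-0.03,0.3,0,0.95],
    [-0.04,-0.03,0.4,0,0.95],
    [-0.04,-0.03,0.4,0,0.95],
    [-0.04,-0.03,0.4,0,0.95],
  ],
)

```text
time: 14.92
tool_pos: [0.522, -0.0163, 0.1187]
ee_rot: [-3.142, -0.001, -0.193]
wrist_force: [-0.8, -0.6, 0.8]
width: 0.0159
finger_force: 30.0
```

Emit:
servo_tool(
  moves=[
    [0,0,0.08,0,0.95],
    [0,0,0.12,0,0.95],
    [0,0,0.12,0,0.95],
  ],
)

```text
time: 15.17
tool_pos: [0.5221, -0.0163, 0.116]
ee_rot: [3.142, -0.002, -0.193]
wrist_force: [-0.6, 0.4, 5.5]
width: 0.0157
finger_force: 30.0
```

Emit:
servo_tool(
  moves=[
    [0,0,0,0,0.8],
    [0,0,0,0,0.7],
    [0,0,0,0,0.6],
    [0,0,0,0,0.6],
  ],
)

```text
time: 15.5
tool_pos: [0.5212, -0.0162, 0.1143]
ee_rot: [3.141, 0.001, -0.193]
wrist_force: [-0.5, -0.4, 0.0]
width: 0.035
finger_force: 0.0
```

Emit:
servo_tool(
  moves=[
    [0,0,-0.3,0,0.6],
    [0,0,-1,0,0.6],
    [0,0,-2,0,0.6],
    [0,0,-3,0,0.8],
    [0,0,-4,0,1],
    [0,0,-4.4,0,1],
    [0,0,-4.4,0,1],
    [0,0,-4.4,0,1],
    [0,0,-4.4,0,1],
  ],
)

```text
time: 16.25
tool_pos: [0.5207, -0.0161, 0.223]
ee_rot: [3.141, 0.003, -0.193]
wrist_force: [-0.5, -0.2, 0.2]
width: 0.0016
finger_force: 0.0
```

```bash
python3 - <<'E'
from h import *
import pickle
s,o=snap("wrist"); im=s["image"]; cv2.imwrite("pics/w7.png",im); pickle.dump((s,o),open("w7.pkl","wb"))
need(.5217,-.0162,.2,-11)
s=robot.snapshot("side"); pickle.dump(s,open("s7.pkl","wb"))
a=cv2.resize(im,(400,300)); b=cv2.resize(s["image"][180:330,240:390],(400,400))
cv2.imwrite("pics/c7.png",np.vstack([np.hstack([a,np.zeros_like(a)]),np.hstack([b,b])])[:600] if 0 else np.hstack([cv2.resize(im[60:420,170:470],(400,480)),cv2.resize(s["image"][190:325,245:375],(400,480))]))
E
```

```text
need [ 0.05 -0.01  0.91] turn -0.01 | at [ 0.5206 -0.0161  0.2227] [179.98   0.23 -11.07] F [ 0.6 -0.1 -0.7] w 0.0004 ff 0.0 t 16.3
```

View pics/c7.png

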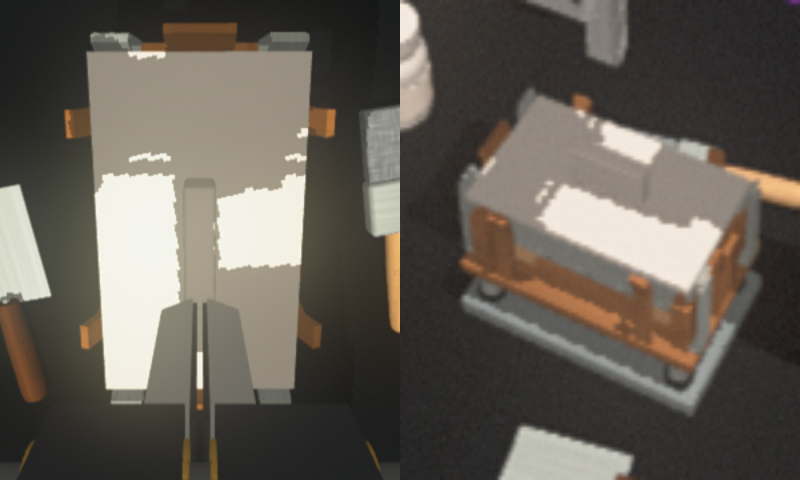

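The cover lies centred inside the guides on the clips' slopes, nearly level. I'll press corner 0 (-x, -y) first with the fingers shut.

Emit:
servo_tool(
  moves=[
    [-1.2,0.7,0.5,0,1],
    [-2.4,1.4,1.2,0,1],
    [-3.05,1.76,2.2,0,1],
    [-3.05,1.76,3.0,0,1],
    [-3.05,1.76,3.6,0,1],
    [-3.05,1.76,3.9,0,1],
    [-3.05,1.76,4.1,0,1],
    [-3.05,1.76,4.1,0,1],
  ],
)

```text
time: 17.02
tool_pos: [0.4376, -0.0446, 0.1211]
ee_rot: [-3.142, 0.003, -0.193]
wrist_force: [-0.2, 0.3, -0.5]
width: 0.0004
finger_force: 0.0
```

Emit:
servo_tool(
  moves=[
    [0,0,0.1,0,1],
    [0,0,0.2,0,1],
    [0,0,0.3,0,1],
    [0,0,0.4,0,1],
    [0,0,0.5,0,1],
    [0,0,0.5,0,1],
  ],
)

```text
time: 17.52
tool_pos: [0.4388, -0.0449, 0.1103]
ee_rot: [3.142, -0.001, -0.193]
wrist_force: [-0.5, -0.4, 2.7]
width: 0.0006
finger_force: 1.7
```

Emit:
servo_tool(
  moves=[
    [0,0,0.08,0,1],
    [0,0,0.16,0,1],
    [0,0,0.24,0,1],
    [0,0,0.3,0,1],
    [0,0,0.3,0,1],
  ],
)

```text
time: 17.93
tool_pos: [0.4396, -0.0452, 0.1039]
ee_rot: [3.141, -0.004, -0.193]
wrist_force: [-1.6, -0.2, 6.7]
width: 0.0004
finger_force: 3.7
```

Emit:
servo_tool(
  moves=[
    [0,0,0.08,0,1],
    [0,0,0.16,0,1],
    [0,0,0.2,0,1],
    [0,0,0.2,0,1],
  ],
)

```text
time: 18.27
tool_pos: [0.4402, -0.0453, 0.0999]
ee_rot: [3.141, -0.006, -0.193]
wrist_force: [-0.5, 0.5, 9.9]
width: 0.0003
finger_force: 5.1
```

Emit:
servo_tool(
  moves=[
    [0,0,0.08,0,1],
    [0,0,0.16,0,1],
    [0,0,0.2,0,1],
    [0,0,0.2,0,1],
  ],
)

```text
time: 18.6
tool_pos: [0.4401, -0.0453, 0.0943]
ee_rot: [3.141, -0.005, -0.193]
wrist_force: [0.9, -0.7, 8.1]
width: 0.0003
finger_force: 4.0
```

Emit:
servo_tool(
  moves=[
    [0,0,0.08,0,1],
    [0,0,0.16,0,1],
    [0,0,0.2,0,1],
    [0,0,0.2,0,1],
  ],
)

```text
time: 18.93
tool_pos: [0.4403, -0.0453, 0.0907]
ee_rot: [3.141, -0.006, -0.193]
wrist_force: [-1.5, 1.2, 14.0]
width: 0.0001
finger_force: 7.1
```

Emit:
servo_tool(
  moves=[
    [0,0,0.08,0,1],
    [0,0,0.16,0,1],
    [0,0,0.2,0,1],
    [0,0,0.2,0,1],
  ],
)

```text
time: 19.27
tool_pos: [0.4405, -0.0452, 0.087]
ee_rot: [3.141, -0.007, -0.193]
wrist_force: [-3.5, 0.7, 19.9]
width: 0.0006
finger_force: 10.1
```

```bash
python3 - <<'E'
from h import *
o=robot.get_obs()
need(*o["tool_pos"][:2],.13,-11)
s=robot.snapshot("side"); im=s["image"]
cv2.imwrite("pics/c8.png",cv2.resize(im[190:325,245:375],(780,600),interpolation=cv2.INTER_CUBIC))
E
```

```text
need [ 0.01  0.   -1.72] turn -0.01 | at [ 0.4405 -0.0452  0.087 ] [179.99  -0.37 -11.07] F [-3.5  0.7 19.9] w 0.0006 ff 10.1 t 19.27
```

View pics/c8.png

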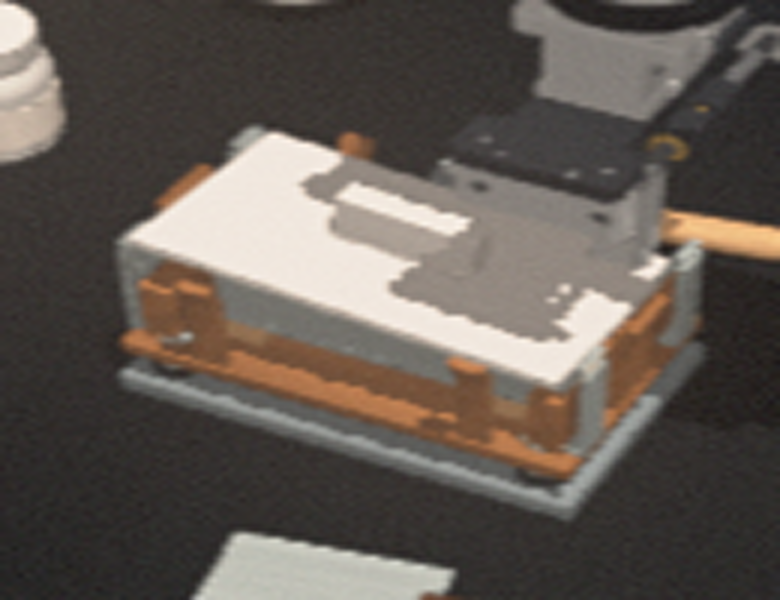

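The near and +x corners are still high, and corner 0 is down under its clip. I'm at ten pictures, so I'll go by numbers from here. Next is corner 1 (-x, +y).

Emit:
servo_tool(
  moves=[
    [0,0,-0.7,0,1],
    [0,0,-1.5,0,1],
    [0,0,-2.1,0,1],
    [0,-1.2,-2.1,0,1],
    [0,-2.5,-2.1,0,1],
    [0,-3.5,-2.1,0,1],
    [0,-3.52,-1.8,0,1],
    [0,-3.52,-1.6,0,1],
    [0,-3.52,-1.4,0,1],
    [0,-3.52,-1.4,0,1],
  ],
)

```text
time: 20.15
tool_pos: [0.4538, 0.0407, 0.1154]
ee_rot: [3.14, 0.004, -0.194]
wrist_force: [0.2, -0.5, -0.8]
width: 0.0006
finger_force: 0.0
```

Emit:
servo_tool(
  moves=[
    [0,0,0.1,0,1],
    [0,0,0.2,0,1],
    [0,0,0.3,0,1],
    [0,0,0.4,0,1],
    [0,0,0.4,0,1],
  ],
)

```text
time: 20.57
tool_pos: [0.4548, 0.0413, 0.1069]
ee_rot: [3.141, 0.001, -0.194]
wrist_force: [-0.2, 0.1, -0.4]
width: 0.0006
finger_force: 0.0
```

Emit:
servo_tool(
  moves=[
    [0,0,0.1,0,1],
    [0,0,0.2,0,1],
    [0,0,0.3,0,1],
    [0,0,0.3,0,1],
  ],
)

```text
time: 20.9
tool_pos: [0.4548, 0.0416, 0.0993]
ee_rot: [3.141, 0.001, -0.193]
wrist_force: [-0.4, -0.6, -0.9]
width: 0.0003
finger_force: 0.0
```

Emit:
servo_tool(
  moves=[
    [0,0,0.06,0,1],
    [0,0,0.12,0,1],
    [0,0,0.16,0,1],
    [0,0,0.16,0,1],
  ],
)

```text
time: 21.23
tool_pos: [0.4552, 0.0416, 0.0961]
ee_rot: [3.142, -0.0, -0.193]
wrist_force: [-1.3, 0.6, 2.4]
width: 0.0006
finger_force: 1.1
```

Emit:
servo_tool(
  moves=[
    [0,0,0.08,0,1],
    [0,0,0.16,0,1],
    [0,0,0.2,0,1],
    [0,0,0.2,0,1],
  ],
)

```text
time: 21.57
tool_pos: [0.4553, 0.0416, 0.0923]
ee_rot: [-3.142, -0.001, -0.193]
wrist_force: [-3.9, -0.2, 9.8]
width: 0.0001
finger_force: 4.5
```

Emit:
servo_tool(
  moves=[
    [0,0,0.08,0,1],
    [0,0,0.16,0,1],
    [0,0,0.2,0,1],
    [0,0,0.2,0,1],
  ],
)

```text
time: 21.9
tool_pos: [0.4554, 0.0416, 0.0887]
ee_rot: [-3.142, -0.001, -0.193]
wrist_force: [-6.7, 0.2, 15.3]
width: 0.0007
finger_force: 7.6
```

Emit:
servo_tool(
  moves=[
    [0,0,0.08,0,1],
    [0,0,0.16,0,1],
    [0,0,0.2,0,1],
    [0,0,0.2,0,1],
  ],
)

```text
time: 22.23
tool_pos: [0.4555, 0.0416, 0.085]
ee_rot: [-3.142, -0.002, -0.193]
wrist_force: [-7.8, -0.6, 21.0]
width: 0.0006
finger_force: 10.8
```

Emit:
servo_tool(
  moves=[
    [0,0,-0.8,0,1],
    [0,0,-1.8,0,1],
    [0,0,-2.8,0,1],
    [1.5,0,-2.8,0,1],
    [3.0,0,-2.8,0,1],
    [4.5,0,-2.8,0,1],
    [6.0,0,-2.6,0,1],
    [6.2,0,-2.3,0,1],
    [6.2,0,-2.1,0,1],
    [6.2,0,-2.1,0,1],
  ],
)

```text
time: 23.07
tool_pos: [0.6055, 0.012, 0.1306]
ee_rot: [3.141, 0.006, -0.193]
wrist_force: [0.2, 0.9, -0.0]
width: 0.0005
finger_force: 0.0
```

Emit:
servo_tool(
  moves=[
    [0,0,0.1,0,1],
    [0,0,0.2,0,1],
    [0,0,0.3,0,1],
    [0,0,0.4,0,1],
    [0,0,0.4,0,1],
  ],
)

```text
time: 23.48
tool_pos: [0.6066, 0.012, 0.1235]
ee_rot: [3.142, -0.0, -0.193]
wrist_force: [0.1, -1.1, -0.3]
width: 0.0005
finger_force: 0.0
```

Emit:
servo_tool(
  moves=[
    [0,0,0.1,0,1],
    [0,0,0.2,0,1],
    [0,0,0.3,0,1],
    [0,0,0.3,0,1],
  ],
)

```text
time: 23.82
tool_pos: [0.6069, 0.0118, 0.1152]
ee_rot: [3.141, 0.001, -0.193]
wrist_force: [-0.2, 0.8, 0.5]
width: 0.0002
finger_force: 0.0
```

Emit:
servo_tool(
  moves=[
    [0,0,0.1,0,1],
    [0,0,0.2,0,1],
    [0,0,0.3,0,1],
    [0,0,0.3,0,1],
  ],
)

```text
time: 24.15
tool_pos: [0.607, 0.0118, 0.1077]
ee_rot: [3.141, 0.001, -0.193]
wrist_force: [-0.1, 0.6, -0.0]
width: 0.0004
finger_force: 0.1
```

Emit:
servo_tool(
  moves=[
    [0,0,0.08,0,1],
    [0,0,0.16,0,1],
    [0,0,0.2,0,1],
    [0,0,0.2,0,1],
  ],
)

```text
time: 24.48
tool_pos: [0.6073, 0.0118, 0.1041]
ee_rot: [3.142, -0.0, -0.193]
wrist_force: [-2.3, -0.8, 5.4]
width: 0.0008
finger_force: 2.3
```

Emit:
servo_tool(
  moves=[
    [0,0,0.08,0,1],
    [0,0,0.16,0,1],
    [0,0,0.2,0,1],
    [0,0,0.2,0,1],
  ],
)

```text
time: 24.82
tool_pos: [0.6074, 0.0118, 0.1003]
ee_rot: [-3.142, -0.001, -0.193]
wrist_force: [-3.6, 0.4, 9.6]
width: 0.0005
finger_force: 4.7
```

Emit:
servo_tool(
  moves=[
    [0,0,0.08,0,1],
    [0,0,0.16,0,1],
    [0,0,0.2,0,1],
    [0,0,0.2,0,1],
  ],
)

```text
time: 25.15
tool_pos: [0.6075, 0.0118, 0.0968]
ee_rot: [3.142, -0.002, -0.193]
wrist_force: [-7.6, 0.7, 14.6]
width: 0.0005
finger_force: 6.9
```

Emit:
servo_tool(
  moves=[
    [0,0,0.08,0,1],
    [0,0,0.16,0,1],
    [0,0,0.2,0,1],
    [0,0,0.2,0,1],
  ],
)

```text
time: 25.48
tool_pos: [0.6076, 0.0117, 0.0932]
ee_rot: [3.141, -0.003, -0.193]
wrist_force: [-7.5, 1.0, 17.9]
width: 0.0002
finger_force: 9.2
```

Emit:
servo_tool(
  moves=[
    [0,0,0.08,0,1],
    [0,0,0.12,0,1],
    [0,0,0.12,0,1],
  ],
)

```text
time: 25.73
tool_pos: [0.6084, 0.0115, 0.0899]
ee_rot: [3.141, -0.005, -0.193]
wrist_force: [-4.9, -0.7, 6.0]
width: 0.0008
finger_force: 2.3
```

Emit:
servo_tool(
  moves=[
    [0,0,0.05,0,1],
    [0,0,0.1,0,1],
    [0,0,0.1,0,1],
    [0,0,0.1,0,1],
  ],
)

```text
time: 26.07
tool_pos: [0.6085, 0.0115, 0.0874]
ee_rot: [3.142, -0.005, -0.193]
wrist_force: [-5.5, -0.3, 14.8]
width: 0.0007
finger_force: 7.6
```

Emit:
servo_tool(
  moves=[
    [0,0,0.08,0,1],
    [0,0,0.12,0,1],
    [0,0,0.12,0,1],
    [0,0,0.12,0,1],
  ],
)

```text
time: 26.4
tool_pos: [0.6085, 0.0115, 0.0855]
ee_rot: [3.142, -0.005, -0.193]
wrist_force: [-7.0, 0.6, 18.7]
width: 0.0003
finger_force: 9.3
```

Emit:
servo_tool(
  moves=[
    [0,0,-0.8,0,1],
    [0,0,-1.8,0,1],
    [0,0,-2.2,0,1],
    [0,1.2,-2.2,0,1],
    [0,2.5,-2.2,0,1],
    [0,3.5,-2.0,0,1],
    [0,3.5,-1.7,0,1],
    [0,3.5,-1.5,0,1],
    [0,3.5,-1.4,0,1],
    [0,3.5,-1.4,0,1],
  ],
)

```text
time: 27.23
tool_pos: [0.5899, -0.0728, 0.1133]
ee_rot: [-3.141, 0.003, -0.192]
wrist_force: [-0.6, -0.4, -0.3]
width: 0.0007
finger_force: 0.0
```

Emit:
servo_tool(
  moves=[
    [0,0,0.1,0,1],
    [0,0,0.2,0,1],
    [0,0,0.3,0,1],
    [0,0,0.4,0,1],
    [0,0,0.4,0,1],
  ],
)

```text
time: 27.65
tool_pos: [0.5902, -0.0736, 0.1043]
ee_rot: [3.142, 0.001, -0.193]
wrist_force: [-0.9, 0.4, -1.0]
width: 0.0002
finger_force: 0.0
```

Emit:
servo_tool(
  moves=[
    [0,0,0.1,0,1],
    [0,0,0.2,0,1],
    [0,0,0.2,0,1],
  ],
)

```text
time: 27.9
tool_pos: [0.5902, -0.074, 0.0993]
ee_rot: [3.142, 0.001, -0.193]
wrist_force: [-0.9, -0.7, -0.3]
width: 0.0004
finger_force: 0.0
```

Emit:
servo_tool(
  moves=[
    [0,0,0.08,0,1],
    [0,0,0.16,0,1],
    [0,0,0.2,0,1],
    [0,0,0.2,0,1],
  ],
)

```text
time: 28.23
tool_pos: [0.5906, -0.0741, 0.0951]
ee_rot: [3.141, -0.0, -0.193]
wrist_force: [-0.2, -0.0, 1.8]
width: 0.0005
finger_force: 0.8
```

Emit:
servo_tool(
  moves=[
    [0,0,0.08,0,1],
    [0,0,0.16,0,1],
    [0,0,0.24,0,1],
    [0,0,0.3,0,1],
    [0,0,0.3,0,1],
  ],
)

```text
time: 28.65
tool_pos: [0.5906, -0.0742, 0.0898]
ee_rot: [3.141, -0.001, -0.193]
wrist_force: [-4.0, 0.9, 11.4]
width: 0.0005
finger_force: 5.4
```

Emit:
servo_tool(
  moves=[
    [0,0,0.08,0,1],
    [0,0,0.16,0,1],
    [0,0,0.24,0,1],
    [0,0,0.24,0,1],
  ],
)

```text
time: 28.98
tool_pos: [0.5907, -0.0742, 0.0858]
ee_rot: [3.141, -0.002, -0.193]
wrist_force: [-7.7, 1.0, 17.2]
width: 0.0004
finger_force: 8.9
```

Corners 1, 2 and 3 read about 50–51 mm, which is home. Corner 0 read about 52 mm, so I'll re-check it.

Emit:
servo_tool(
  moves=[
    [0,0,-0.8,0,1],
    [0,0,-1.8,0,1],
    [0,0,-2.4,0,1],
    [-1.5,0,-2.4,0,1],
    [-3.0,0,-2.4,0,1],
    [-4.5,0,-2.4,0,1],
    [-6.0,0,-2.2,0,1],
    [-6.2,0,-1.6,0,1],
    [-6.2,0,-1.2,0,1],
    [-6.2,0,-1.2,0,1],
  ],
)

```text
time: 29.82
tool_pos: [0.4369, -0.0439, 0.1091]
ee_rot: [-3.141, 0.003, -0.193]
wrist_force: [-1.0, 0.2, -0.0]
width: 0.0006
finger_force: 0.0
```

Emit:
servo_tool(
  moves=[
    [0,0,0.1,0,1],
    [0,0,0.2,0,1],
    [0,0,0.3,0,1],
    [0,0,0.3,0,1],
  ],
)

```text
time: 30.15
tool_pos: [0.4389, -0.0445, 0.1036]
ee_rot: [3.142, 0.001, -0.193]
wrist_force: [-0.3, 0.0, 0.2]
width: 0.0004
finger_force: 0.0
```

Emit:
servo_tool(
  moves=[
    [0,0,0.1,0,1],
    [0,0,0.2,0,1],
    [0,0,0.2,0,1],
  ],
)

```text
time: 30.4
tool_pos: [0.4382, -0.0443, 0.0984]
ee_rot: [3.142, 0.001, -0.193]
wrist_force: [-0.7, -0.5, 0.3]
width: 0.0003
finger_force: 0.0
```

Emit:
servo_tool(
  moves=[
    [0,0,0.08,0,1],
    [0,0,0.16,0,1],
    [0,0,0.24,0,1],
    [0,0,0.3,0,1],
    [0,0,0.3,0,1],
  ],
)

```text
time: 30.82
tool_pos: [0.4386, -0.0443, 0.0924]
ee_rot: [3.141, -0.001, -0.193]
wrist_force: [-2.1, 0.4, 6.4]
width: 0.0009
finger_force: 3.2
```

Emit:
servo_tool(
  moves=[
    [0,0,-0.6,0,1],
    [0,0,-1.2,0,1],
    [0,-1.2,-1.2,0,1],
    [0,-2.4,-1.2,0,1],
    [0,-3.5,-1.2,0,1],
    [0,-3.5,-0.8,0,1],
    [0,-3.5,-0.5,0,1],
    [0,-3.5,-0.3,0,1],
    [0,-3.5,-0.3,0,1],
  ],
)

```text
time: 31.57
tool_pos: [0.4536, 0.0408, 0.0968]
ee_rot: [3.14, 0.004, -0.194]
wrist_force: [0.6, -0.0, -0.1]
width: 0.0003
finger_force: 0.0
```

Emit:
servo_tool(
  moves=[
    [0,0,0.1,0,1],
    [0,0,0.2,0,1],
    [0,0,0.3,0,1],
    [0,0,0.3,0,1],
  ],
)

```text
time: 31.9
tool_pos: [0.4552, 0.0407, 0.0923]
ee_rot: [3.141, -0.001, -0.194]
wrist_force: [-3.1, -1.4, 6.7]
width: 0.0004
finger_force: 3.2
```

Emit:
servo_tool(
  moves=[
    [0,0,0.08,0,1],
    [0,0,0.16,0,1],
    [0,0,0.2,0,1],
    [0,0,0.2,0,1],
  ],
)

```text
time: 32.23
tool_pos: [0.4553, 0.0407, 0.0889]
ee_rot: [3.14, -0.001, -0.194]
wrist_force: [-4.5, -1.0, 12.5]
width: 0.0004
finger_force: 6.2
```

All four corners read alike. I'll back off and check the cover's position numerically.

Emit:
servo_tool(
  moves=[
    [0,0,-1,0,1],
    [0,0,-2.4,0,1],
    [0,0,-3.8,0,1],
    [1.0,0.5,-5.2,0,1],
    [2.0,1.2,-5.6,0,1],
    [3.0,1.7,-5.6,0,1],
    [3.1,1.75,-5.6,0,1],
    [3.1,1.75,-5.6,0,1],
    [3.1,1.75,-5.6,0,1],
  ],
)

```text
time: 32.98
tool_pos: [0.5223, -0.0163, 0.2256]
ee_rot: [-3.141, 0.002, -0.194]
wrist_force: [-0.5, 0.4, 0.0]
width: 0.0004
finger_force: 0.0
```

```bash
python3 - <<'E'
from h import *
C=np.array([521.7,-16.2]); a=np.radians(-11); A=np.array([[np.cos(a),-np.sin(a)],[np.sin(a),np.cos(a)]])
need(.5217,-.0162,.2,-11)
for n in ("top","wrist"):
    s,o=snap(n); im=s["image"]; p=None if n=="top" else o
    # plate: grey/white, unsaturated; limit to window about expected plate
    w=np.array([[x,y] for x in (-97,97) for y in (-57,57)])@A.T+C
    q=proj(s,np.c_[w/1000,np.full(4,.0957)],p)
    hull=np.zeros(im.shape[:2],np.uint8); cv2.fillConvexPoly(hull,cv2.convexHull(q.astype(np.float32)).astype(int),1)
    sat=im.max(2).astype(int)-im.min(2)
    m=((sat<45)&(im.min(2)>75)&(hull>0)).astype(np.uint8); m=cv2.morphologyEx(m,cv2.MORPH_OPEN,np.ones((9,9)) if n=="wrist" else np.ones((5,5)))
    r=rect(s,m,.0957,p); print(n,r,"rel",(A.T@(np.array(r[0])-C)).round(1), q.round(0).tolist())
E
```

```text
need [-0.02  0.    1.02] turn -0.02 | at [ 0.5223 -0.0163  0.2256] [-1.7999e+02  1.1000e-01 -1.1110e+01] F [-0.5  0.4  0. ] w 0.0004 ff 0.0 t 32.98
top ((521.5, -15.6), (195.2, 114.6), -11.2) rel [-0.3  0.6] [[325.0, 281.0], [273.0, 271.0], [340.0, 194.0], [290.0, 185.0]]
wrist ((522.3, -15.7), (194.3, 115.1), -11.06) rel [0.5 0.6] [[387.0, 342.0], [252.0, 342.0], [400.0, 99.0], [239.0, 99.0]]
```

```bash
python3 -c "
from h import *
print(robot.close_job())"
```

```text
the job is handed in; nothing more can be done
None
```

I handed the job in at about 33 s of the 72 s allowed, but no verdict came back: the tray stands in the case with all four stoppers seen in it before the cover went on, and all four cover corners read about 50–51 mm by push force and tip height, so I take the clips as snapped. I viewed 11 pictures against the limit of 10.

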